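# Put a fresh cell in the field meter

### The job

Put the thickest of the three cells on the wooden rest into the open cradle of the grey field meter: its flat end against the spring plate, pushing it back, then the button end pressed down until it is caught under the lip. Leave the cell lying fully home in the cradle, held by the spring.

Things in the scene. Friction and masses are not known exactly. Their poses are not given: they have to be found in the camera images.
- cell: The right cell: thick dry cell lying on its side, diameter 34 mm, 61 mm long including a 10 mm wide, 3 mm long steel button at one end; black, 140 g. Origin midway along its axis, x axis towards the button. It lies in one of 3 grooves (75 mm apart) of a fixed plywood rest: axis 28 mm above the table, board top 8 mm, ribs within 11 mm of the axis. Other grooves: cells 26 x 50 and 21 x 70 mm.
- cell_button (a point): Tip of the cell's button, on its axis 30.5 mm from its origin. Seated, it is under the lip at the cradle's +x end: end wall face at meter x = 31 mm; lip at heights 49 to 52 mm, reaching in to x = 28.5 mm; above it a 45 degree slope out to x = 35 mm at height 58 mm. Wall, lip and slope are 30 mm wide.
- meter: Fixed grey slab, x -68 to 92 mm, 92 mm wide, 22 mm high, with a black one-cell cradle on top. Origin on the table under the cradle; x from spring end to lip end (green circuit board beyond it), z up. Two ribs along x, 11 to 15 mm off centre, tops at 29 mm, carry the cell; no side walls. Seated, the cell's origin is at x 0.5, y 0, z 42 mm, button to +x.
- spring (a joint): Travel (m) of the upright steel plate at the cradle's -x end: 0 free (face at meter x = -25 mm), grows towards -x to 0.016, about 0.005 with the cell seated. The plate is 30 mm wide, from 24 to 72 mm above the table. It pushes with 2.4 N when free plus 0.6 N per mm. To pass the lip, the cell must hold it back 7.5 mm or more; then it shoves the button under the lip.
Mind the look-alikes: they are no part of the job. What is shaped like the cell but pink is not meant.

How it is judged:
By the outcome, as a careful person would: the job done as asked, in the order asked, and still so for the second after the job is handed in, with the robot touching nothing.
It also fails if it takes over 38 s, if anything falls off the work surface, if the arm or the gripper's body presses on something with over 40 N, if the wrist force passes 120 N, or if a joint passes its speed limit or range.

### The arm

A 6-joint arm with a two-finger parallel gripper is mounted at the origin on the work surface. World frame = base frame: x ahead of the robot, y to its left, z up, the work surface at z = 0. Lengths are in m, angles in rad, forces in N, time in s.
With the tool pointing down it reaches from about 0.35 to 0.775 m from the base axis. Payload 5.5 kg.
Tool frame: the origin (TCP) lies between the finger pads; the fingertips stand 17 mm ahead of it and the grasp point (between the pads) lies 2 mm behind it (env.finger_overhang is the distance from the TCP to the fingertips, in m); z points along the fingers, y is the line along which they close (so a half turn about z gives the same grasp; the last joint's range is limited). The gripper opens to 85 mm and grips with 20 to 120 N. Pads are 22 mm wide; open, the fingers measure 114 mm over their backs; the gripper's body (76 mm by 85 mm) begins 54 mm behind the grasp point. The pads swing forward as they close: fully open they stand 13 mm farther back than shut.
Start: joints at [1.029, 0.313, 0.046, 1.304, 0, 1.431], TCP at [0.225, 0.529, 0.248] pointing down, gripper open.
Joint ranges: [-2.76, 2.76], [-0.86, 1.69], [-1.03, 1.26], [-2.2, 2.34], [-1.47, 1.5], [-3.14, 3.14]. Speed limits (rad/s): [2.57, 2.57, 3.14, 3.14, 3.14, 3.14].

### API

Orientations are given as a unit quaternion [w, x, y, z].
In Python, from workcell import env gives the robot as it stands. The module is installed in compiled form; this text tells all that it offers.
- The arm moves only by the shell command python3 -m pendant 'ROWS' [FORCE]. ROWS is JSON, a list of rows, each a list of 5 numbers: the gripper's target within -1 to 1 (fully open at 1, half-way at 0, shut at -1), then the shift along the tool's x, y, z in m, then the turn about the tool's z in rad. A call has 1 to 8 rows; each row shifts and turns the commanded pose from where the row before left it, along the tool's axes as they then stand; what a row does not reach is not made up. A row lasts 1/8 s, in which the tool goes at most 62.5 mm and 10.7 degrees, less where a joint would pass 70% of its speed; a pose out of reach is approached as far as the arm can. A call with a gripper value outside its range is refused whole. The fingers move at their own pace and stop on an object; FORCE is the grip in N (left out, the last holds). Time passes only in rows, so rows that do not move let the fingers close. It gives the time, the measured TCP pose, the force, the opening and the grip force at its end, in the units of the state.
- env.get_state(): the state, without advancing time (a new reading comes with each control period).
- env.read_camera(name): name is "side" or "top" or "wrist"; returns the picture (420x560x3 uint8, red, green, blue); there is no depth.
- env.calibration(name): a dict with "K" (3x3 intrinsics, pixels), "distortion" ([k1, k2, p1, p2, k3] as OpenCV has them; the pictures are not rectified), "T" (4x4, takes a point from camera to world coordinates); the wrist camera has in their place "tool_from_camera" (4x4, takes a point from camera to tool coordinates, whose origin is the TCP and whose axes are the flange's). Camera axes: x right, y down, z forward; pixel columns grow to the right and rows downward; lengths in m; the calibration is good to about 2 mm. A picture is of the moment at which its call begins: read the wrist's pose just before it. calibration takes no time and is no camera call.
- env.hand_in(): hands the job in; it is judged then, once.
Trained networks look in the newest picture that a camera, given by its name, has taken for a name from the list of things; names that differ only in an ending like _2 or _b are one class to them, and where a whole thing is asked for, a point or a joint stands for the part that bears it (a point fixed in the world has none). Each returns a list of dicts, best first, with "score" (0 to 1); they miss things now and then, are a little off and sometimes report something else, mostly with a low value. They report only what shows in the picture. A call takes as long as a camera call. They do not tell look-alikes from the thing itself.
- env.recognise(camera, label): "centre" ([column, row] in pixels, amid what is visible of it).
The state is a dict: "clock": time; "joint_pos": joint angles; "qvel": joint speeds; "tau": joint torques, N m; "tcp_pos": TCP position; "orientation": TCP orientation; "wrist_force": force on the tool from outside, world axes, zero at the start; "ft_torque": the same for the moment, N m; "finger_gap": finger opening in m; "grip_force": force on a finger pad.
Only numpy, scipy, OpenCV 4.12 (cv2) and the standard library are available. Lean on these libraries where they do the work, as an engineer would, in place of code of your own. Each camera call takes 0.05 s, during which the arm holds its last target. There are 200 camera calls.

## Working session

There is one attempt and no reset: what is moved stays moved. The work goes in short steps, Python scripts to look and compute and a shell command to move; the robot and the scene stay as the last step left them, time stands still between calls to the robot, and variables do not carry over. Pictures are saved under pics/ and viewed, at most 10 in all, crops included, and the job is handed in when it is done.

```bash
mkdir -p pics
cat > h.py <<'E'
import numpy as np,cv2
from workcell import env
from scipy.spatial.transform import Rotation as R
def T_of(name,st=None):
    c=env.calibration(name)
    if name!='wrist': return c,np.array(c['T'])
    st=st or env.get_state(); q=st['orientation']; T=np.eye(4)
    T[:3,:3]=R.from_quat([q[1],q[2],q[3],q[0]]).as_matrix(); T[:3,3]=st['tcp_pos']
    return c,T@np.array(c['tool_from_camera'])
def ray(c,T,px):
    u=cv2.undistortPoints(np.array([[px]],float),np.array(c['K']),np.array(c['distortion']))[0,0]
    d=T[:3,:3]@np.array([u[0],u[1],1]); return T[:3,3],d/np.linalg.norm(d)
def atz(c,T,px,z):
    o,d=ray(c,T,px); return o+d*(z-o[2])/d[2]
def tri(rays):
    A=0;b=0
    for o,d in rays:
        P=np.eye(3)-np.outer(d,d);A=A+P;b=b+P@o
    x=np.linalg.solve(A,b); return x,[np.linalg.norm((np.eye(3)-np.outer(d,d))@(x-o)) for o,d in rays]
def proj(c,T,p):
    W=np.linalg.inv(T); return cv2.projectPoints(np.array(p,float).reshape(-1,3),cv2.Rodrigues(W[:3,:3])[0],W[:3,3],np.array(c['K']),np.array(c['distortion']))[0].reshape(-1,2)
E
python3 - <<'E'
from h import *
print(env.get_state())
for n in ['top','side','wrist']:
    im=env.read_camera(n); cv2.imwrite(f'pics/{n}0.png',im[:,:,::-1])
    for l in ['cell','cell_button','meter','spring']:
        print(n,l,[(np.round(r['centre']).tolist(),round(r['score'],2)) for r in env.recognise(n,l)][:5])
    c,T=T_of(n); print(np.round(T,3).tolist(), np.round(c['K'],1).tolist())
E
```

```text
{'clock': 0.0, 'joint_pos': array([ 1.02940114e+00,  3.14008221e-01,  4.49514430e-02,  1.30361262e+00,
       -1.77315119e-05,  1.43122110e+00]), 'qvel': array([-0.00020622, -0.00098522, -0.00085931,  0.00049544, -0.00117545,
        0.00013766]), 'tau': array([-1.37242871e-03, -4.80631614e+01,  2.98529309e+01,  1.92072429e-02,
       -3.18693956e-04,  7.85745698e-06]), 'tcp_pos': array([0.22461966, 0.52876945, 0.24739315]), 'orientation': array([-3.04394766e-04,  1.99560995e-01,  9.79884959e-01, -8.85734200e-04]), 'wrist_force': array([-0.66474476, -0.18725417,  0.46777143]), 'ft_torque': array([0.03488562, 0.00204035, 0.01538109]), 'grip_force': 0.0, 'finger_gap': 0.08540801736905096}
top cell [([224.0, 251.0], 0.87), ([293.0, 212.0], 0.83), ([176.0, 270.0], 0.63), ([230.0, 189.0], 0.58), ([298.0, 160.0], 0.58)]
top cell_button [([224.0, 250.0], 0.77), ([179.0, 276.0], 0.77), ([299.0, 210.0], 0.74), ([231.0, 186.0], 0.65)]
top meter [([357.0, 196.0], 0.89)]
top spring []
[[0.024, -0.985, 0.17, 0.349], [-1.0, -0.024, 0.0, 0.013], [0.004, -0.17, -0.985, 0.913], [0.0, 0.0, 0.0, 1.0]] 
[... 159 characters left out ...]
 0.6), ([313.0, 268.0], 0.59)]
side cell_button [([255.0, 256.0], 0.74), ([314.0, 263.0], 0.73), ([235.0, 206.0], 0.72), ([339.0, 309.0], 0.66)]
side meter [([270.0, 178.0], 0.83)]
side spring [([291.0, 166.0], 0.38)]
[[-0.997, -0.064, 0.043, 0.441], [-0.077, 0.769, -0.634, 0.585], [0.007, -0.636, -0.772, 0.761], [0.0, 0.0, 0.0, 1.0]] [[433.1, 0.0, 285.1], [0.0, 433.1, 213.1], [0.0, 0.0, 1.0]]
wrist cell [([83.0, 402.0], 0.48)]
wrist cell_button [([82.0, 400.0], 0.6), ([55.0, 419.0], 0.49)]
wrist meter []
wrist spring []
[[0.39, 0.888, 0.243, 0.163], [0.921, -0.376, -0.103, 0.555], [-0.0, 0.264, -0.965, 0.374], [0.0, 0.0, 0.0, 1.0]] [[368.3, 0.0, 278.5], [0.0, 368.3, 206.6], [0.0, 0.0, 1.0]]
```

View pics/top0.png

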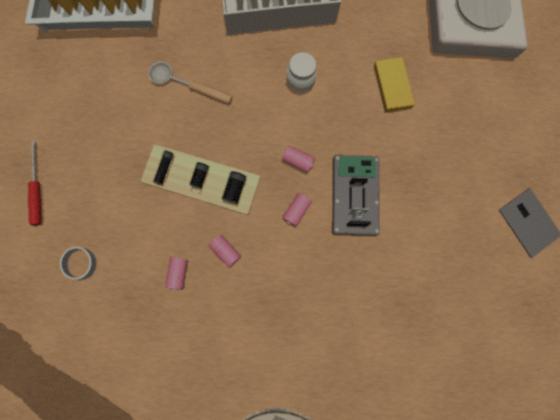

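View pics/side0.png

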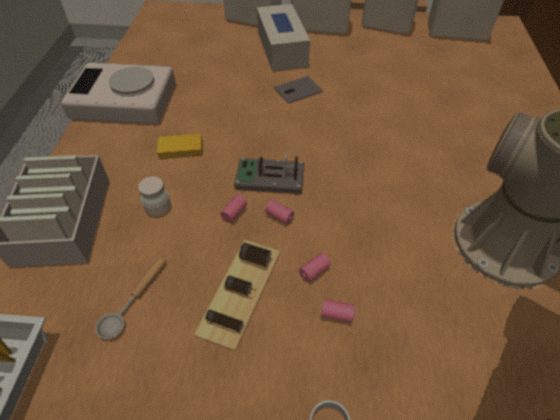

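The top view shows the rest with black cells at (163,168), (200,176) and (234,188), plus four pink look-alikes at (298,159), (297,209), (224,251) and (176,273). The meter is at (357,196), with its circuit board at the upper end. The black cell at (234,188) is the widest, so it fits; in the side view it is at (255,254). I'll confirm in an enlarged crop.

Run:
```python
from h import *
t=cv2.imread('pics/top0.png');s=cv2.imread('pics/side0.png')
f=lambda im,x,y,w,h:cv2.resize(im[y:y+h,x:x+w],(400,300),interpolation=cv2.INTER_CUBIC)
a=np.vstack([np.hstack([f(t,190,155,80,60),f(t,310,150,100,75+15)]),np.hstack([f(s,220,230,80,60),f(s,225,140,88,66)])])
a=np.clip(a.astype(float)*1.6,0,255).astype(np.uint8)
cv2.imwrite('pics/crop1.png',a)
```

```text
(no output)
```

View pics/crop1.png

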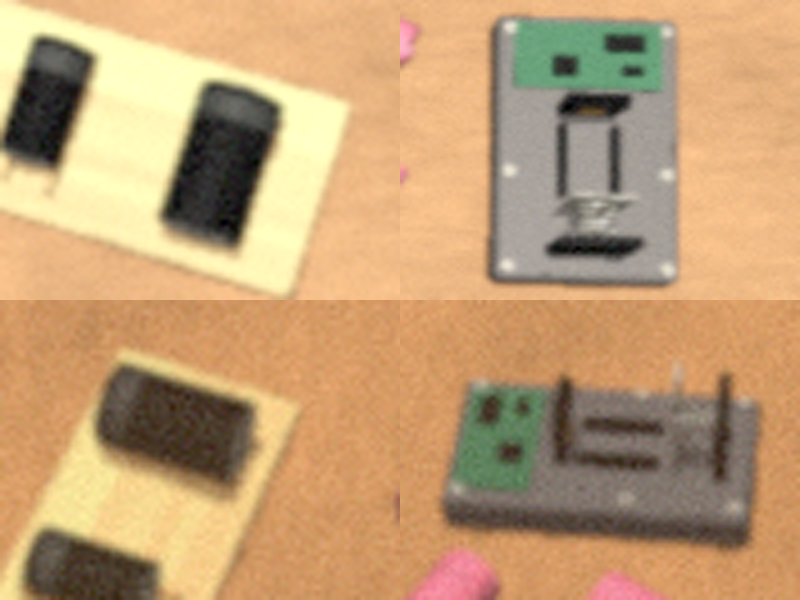

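The crop confirms it: the cell at top (234,188) is black and the thickest. There is a grey band at its far end and possibly a button bump at the near end; the wrist camera will settle that. Next I'll triangulate.

Run:
```python
from h import *
ct,Tt=T_of('top');cs,Ts=T_of('side')
tc=lambda x,y:(190+x/5,155+y/5); tm=lambda x,y:(310+(x-400)/4,150+y*90/300)
sc=lambda x,y:(220+x/5,230+(y-300)/5); sm=lambda x,y:(225+(x-400)*.22,140+(y-300)*.22)
print('cell',tri([ray(ct,Tt,tc(220,165)),ray(cs,Ts,sc(177,424))]))
print('cell axis top z.045', atz(ct,Tt,tc(242,95),.04),atz(ct,Tt,tc(203,238),.04))
# slab corners
C=[tm(500,20),tm(675,25),tm(677,275),tm(497,275)]
for z in (.022,): 
  P=[atz(ct,Tt,p,z) for p in C]; print('slab',np.round(P,3).tolist(),np.mean(P,0))
P=[atz(cs,Ts,p,.022) for p in [sm(478,383),sm(450,497),sm(742,518),sm(757,402)]];print('slabside',np.round(P,3).tolist(),np.mean(P,0))
print('screws', [np.round(tri([ray(ct,Tt,a),ray(cs,Ts,b)])[0],3).tolist() for a,b in [(tm(508,27),sm(457,490)),(tm(668,265),sm(757,402)),(tm(508,264),sm(736,507)),(tm(508,170),sm(626,497))]])
```

```text
cell (array([0.53566315, 0.09402289, 0.02399712]), [np.float64(0.0014927631640570336), np.float64(0.0014927631640572884)])
cell axis top z.045 [0.56173854 0.08499101 0.04      ] [0.5050375  0.09782719 0.04      ]
slab [[0.608, -0.105, 0.022], [0.608, -0.193, 0.022], [0.456, -0.192, 0.022], [0.454, -0.104, 0.022]] [ 0.53150088 -0.14847094  0.022     ]
slabside [[0.601, -0.188, 0.022], [0.604, -0.103, 0.022], [0.453, -0.101, 0.022], [0.45, -0.186, 0.022]] [ 0.52705456 -0.14449977  0.022     ]
screws [[0.602, -0.109, 0.022], [0.456, -0.186, 0.024], [0.459, -0.109, 0.022], [0.515, -0.108, 0.025]]
```

```bash
python3 -m pendant '[[1,-0.05,-0.031,0.005,0],[1,-0.05,-0.031,0.005,0],[1,-0.05,-0.031,0.005,0],[1,-0.05,-0.031,0.005,0],[1,-0.05,-0.031,0.005,0],[1,-0.05,-0.031,0.005,0],[1,-0.05,-0.031,0.005,0],[1,-0.05,-0.031,0.005,0]]' 60
python3 -m pendant '[[1,-0.05,-0.031,0.005,0],[1,0,0,0,-0.18],[1,0,0,0,0]]'
python3 - <<'E'
from h import *
st=env.get_state(); im=env.read_camera('wrist'); cv2.imwrite('pics/w1.png',im[:,:,::-1])
import pickle; pickle.dump(st,open('w1.pkl','wb'))
for l in ['cell','cell_button']: print(l,[(np.round(r['centre']).tolist(),round(r['score'],2)) for r in env.recognise('wrist',l)][:5])
E
```

```text
clock: 1.75
tcp_pos: [0.4971, 0.1429, 0.2085]
orientation: [0.0, 0.2, 0.98, 0.0]
wrist_force: [1.4, 0.3, -0.2]
finger_gap: 0.0855
grip_force: 0.0
clock: 2.12
tcp_pos: [0.5301, 0.0957, 0.2031]
orientation: [-0.0, 0.112, 0.994, 0.0]
wrist_force: [-0.2, 0.3, -0.0]
finger_gap: 0.0854
grip_force: 0.0
cell [([280.0, 191.0], 0.9), ([182.0, 287.0], 0.69), ([134.0, 178.0], 0.66), ([261.0, 41.0], 0.64)]
cell_button [([182.0, 283.0], 0.89), ([279.0, 195.0], 0.8), ([131.0, 180.0], 0.77)]
```

View pics/w1.png

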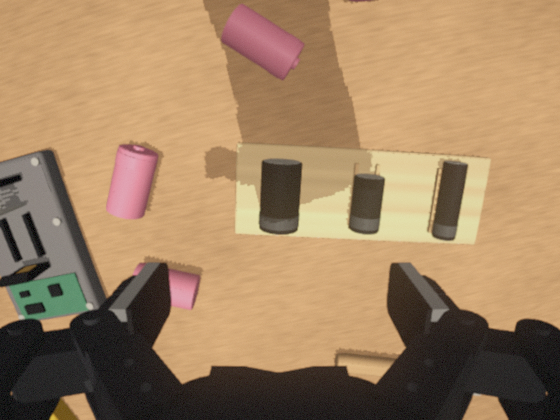

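The cell is at (280,195), with its grey band at the far end (280,226). I can't tell which end has the button, so I'll crop.

Run:
```python
from h import *
t=cv2.imread('pics/w1.png')
a=cv2.resize(t[145:245,235:335],(400,600)[:1]*2,interpolation=cv2.INTER_CUBIC)
b=cv2.resize(t[0:100,215:315],(400,400),interpolation=cv2.INTER_CUBIC)
g=(np.clip(np.hstack([a,b])/255.,0,1)**.5*255).astype(np.uint8)
cv2.imwrite('pics/crop2.png',g)
```

```text
(no output)
```

View pics/crop2.png

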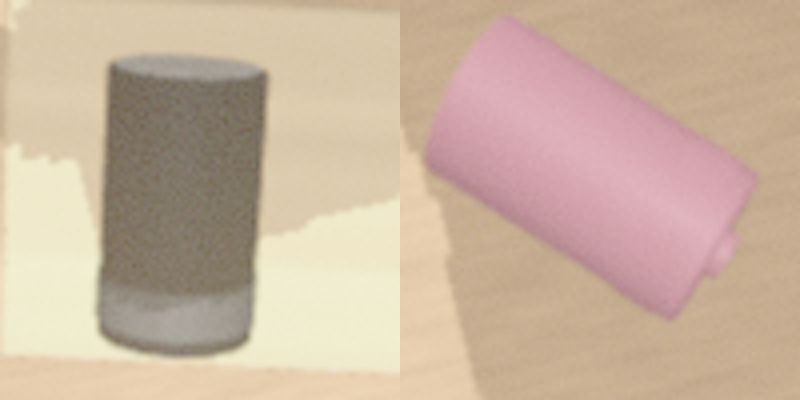

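The near (robot-side) end is a plain flat face with no button, so the button points to world +x. A 180° tool yaw will therefore suit the cradle.

Run:
```python
from h import *
import pickle; st=pickle.load(open('w1.pkl','rb'))
c,T=T_of('wrist',st); ct,Tt=T_of('top');cs,Ts=T_of('side')
f=lambda x,y:(235+x/4,145+y/4)
n=atz(c,T,f(188,68),.028);m=atz(c,T,f(174,335),.028)
d=(m-n)[:2];L=np.linalg.norm(d);print(n,m,L,np.degrees(np.arctan2(d[1],d[0])))
u=d/L; print('origin',n[:2]+u*30.5e-3, 'from far',m[:2]-u*27.5e-3)
mid=f(181,201)
r=[ray(c,T,mid),ray(ct,Tt,(190+44,155+33)),ray(cs,Ts,(255.4,254.8))]
print(tri(r),tri(r[:2]),tri(r[::2]))
q=st['orientation'];M=R.from_quat([q[1],q[2],q[3],q[0]]).as_matrix();print(np.degrees(np.arctan2(M[1,0],M[0,0])),st['tcp_pos'])
```

```text
[0.50870822 0.10284776 0.028     ] [0.56431362 0.08720729 0.028     ] 0.057763172681659106 -15.710023871648387
origin [0.53806888 0.0945893 ] from far [0.5378409  0.09465343]
(array([0.53588178, 0.09449938, 0.02463353]), [np.float64(0.0008612644353651192), np.float64(0.0013308893751142522), np.float64(0.0017815316736964773)]) (array([0.53884515, 0.09464271, 0.01544048]), [np.float64(0.00014317116403458704), np.float64(0.0001431711640345115)]) (array([0.53505134, 0.09534562, 0.02600502]), [np.float64(0.0011487926539060702), np.float64(0.0011487926539060357)])
167.09460005635464 [0.53011965 0.09567003 0.20306013]
```

```bash
python3 -m pendant '[[1,0,0,0,0.05],[1,-0.008,0.001,0.03,0],[1,0,0,0.05,0],[1,0,0,0.05,0],[1,0,0,0.03,0],[1,0,0,0.013,0],[1,0,0,0,0]]' 60
python3 -m pendant '[[-1,0,0,0,0],[-1,0,0,0,0],[-1,0,0,0,0],[-1,0,0,0,0],[-1,0,0,0,0],[-1,0,0,0,0]]' 60
```

```text
clock: 3.15
tcp_pos: [0.5375, 0.0959, 0.0302]
orientation: [-0.0, 0.135, 0.991, -0.0]
wrist_force: [0.3, 0.2, 0.8]
finger_gap: 0.0853
grip_force: 0.0
clock: 3.9
tcp_pos: [0.5388, 0.0947, 0.0316]
orientation: [0.001, 0.136, 0.991, -0.0]
wrist_force: [-1.3, -2.1, 5.5]
finger_gap: 0.0324
grip_force: 58.9
```

```bash
python3 -m pendant '[[-1,0,0,-0.02,0],[-1,0,0,-0.05,0],[-1,0,0,-0.05,0],[-1,0,0,-0.05,-0.137],[-1,0,0,-0.05,-0.137],[-1,0,0,0,0]]'
python3 -m pendant '[[-1,-0.004,-0.0484,0,0],[-1,-0.004,-0.0484,0,0],[-1,-0.004,-0.0484,0,0],[-1,-0.004,-0.0484,0,0],[-1,-0.004,-0.0484,0,0],[-1,0,0,0,0],[-1,0,0,0,0]]'
python3 - <<'E'
from h import *
import pickle
st=env.get_state(); im=env.read_camera('wrist'); cv2.imwrite('pics/w2.png',im[:,:,::-1])
pickle.dump(st,open('w2.pkl','wb'))
s=env.read_camera('side');cv2.imwrite('pics/s2.png',s[:,:,::-1])
for l in ['cell','meter','spring']: print(l,[(np.round(r['centre']).tolist(),round(r['score'],2)) for r in env.recognise('wrist',l)][:5])
E
```

```text
clock: 4.65
tcp_pos: [0.5402, 0.0953, 0.2551]
orientation: [0.004, -0.001, 1.0, 0.0]
wrist_force: [-1.1, 0.1, -2.0]
finger_gap: 0.032
grip_force: 59.9
clock: 5.52
tcp_pos: [0.5577, -0.1464, 0.249]
orientation: [-0.001, -0.0, 1.0, 0.001]
wrist_force: [-0.5, 0.2, -1.9]
finger_gap: 0.0317
grip_force: 60.2
cell [([278.0, 276.0], 0.81), ([542.0, 32.0], 0.7), ([405.0, 111.0], 0.55)]
meter [([278.0, 127.0], 0.6)]
spring [([282.0, 100.0], 0.87)]
```

View pics/w2.png

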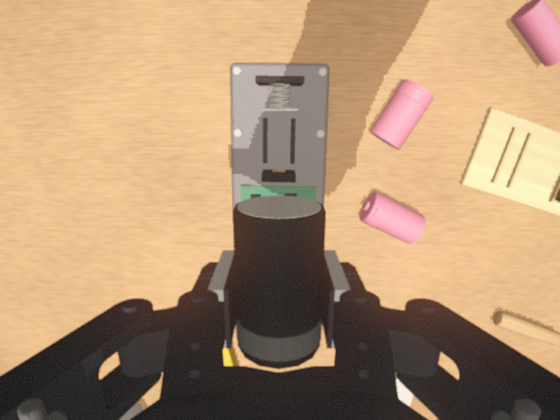

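The wrist view shows the cell held, with its flat face centred near (280,207). The meter lies beyond it: screws at (237,71), (323,72), (237,133) and (320,133), spring plate line near (280,110), lip block near (278,176). I'll measure both from this, with the side view as a check on height in the grip.

Run:
```python
from h import *
import pickle; st=pickle.load(open('w2.pkl','rb'))
c,T=T_of('wrist',st); TT=np.linalg.inv(np.array(c['tool_from_camera']))
K=np.array(c['K'])
for z,w in ((.139,90),(.137,91.5),(.142,88.5)):
    u=cv2.undistortPoints(np.array([[[280,207.]]]),K,np.array(c['distortion']))[0,0]
    print('face in tool',np.round(np.array(c['tool_from_camera'])@[u[0]*z,u[1]*z,z,1],4))
for p in [(237,71),(323,72),(237,133),(320,133)]: print('screw',np.round(atz(c,T,p,.023),4))
for p in [(265,118),(265,163),(293,118),(293,163)]: print('rib',np.round(atz(c,T,p,.029),4))
print('slab edge',atz(c,T,(231.5,110),.022),atz(c,T,(328,110),.022),atz(c,T,(280,64.5),.022))
im=cv2.imread('pics/w2.png');s=cv2.imread('pics/s2.png')
a=cv2.resize(im[60:220,215:345],(487,600),interpolation=cv2.INTER_CUBIC)
tp=proj(*T_of('side'),[st['tcp_pos']])[0];print(tp)
x,y=int(tp[0])-38,int(tp[1])-75
b=cv2.resize(s[y:y+150,x:x+77],(308,600),interpolation=cv2.INTER_CUBIC);print(x,y)
g=(np.clip(np.hstack([a,b])/255.,0,1)**.6*255).astype(np.uint8);cv2.imwrite('pics/crop3.png',g)
```

```text
face in tool [ 0.03   -0.      0.0085  1.    ]
face in tool [ 3.06e-02 -1.00e-04  6.50e-03  1.00e+00]
face in tool [ 0.0292 -0.      0.0114  1.    ]
screw [ 0.4585 -0.1847  0.023 ]
screw [ 0.4592 -0.1062  0.023 ]
screw [ 0.5147 -0.1859  0.023 ]
screw [ 0.5145 -0.1076  0.023 ]
rib [ 0.5006 -0.1592  0.029 ]
rib [ 0.5423 -0.1594  0.029 ]
rib [ 0.5006 -0.1334  0.029 ]
rib [ 0.5423 -0.133   0.029 ]
slab edge [ 0.49342266 -0.19064576  0.022     ] [ 0.49325426 -0.10052614  0.022     ] [ 0.45272806 -0.14546736  0.022     ]
[253.12316941  90.62174364]
215 15
```

View pics/crop3.png

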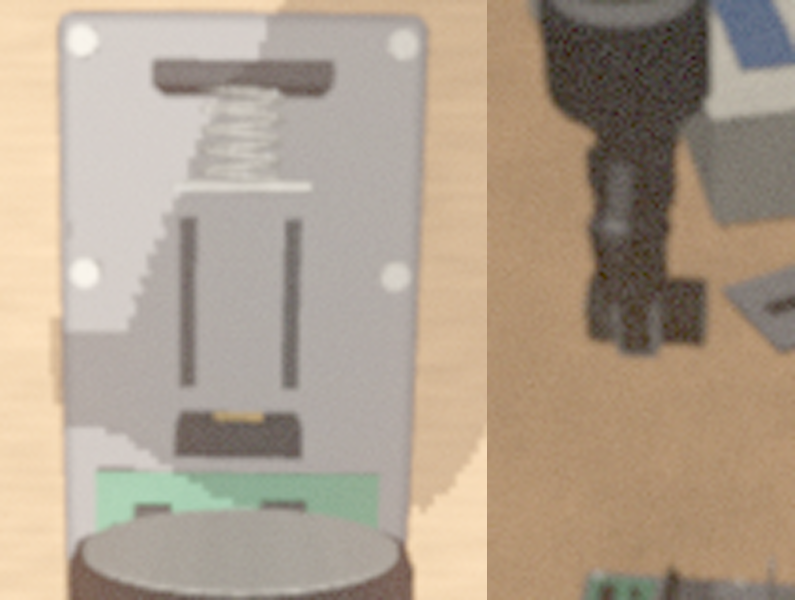

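Cradle origin comes out near (0.5207, -0.1462), yaw about -0.7°, and the cell's axis is roughly 4–8 mm below the TCP. Next I'll come down just clear of the plate, with the cell's underside above the lip.

```bash
python3 -m pendant '[[-1,0.0285,0,0.03,0.01],[-1,0,0,0.05,0],[-1,0,0,0.05,0],[-1,0,0,0.02,0],[-1,0,0,0.012,0],[-1,0,0,0,0],[-1,0,0,0,0]]' 90
python3 - <<'E'
from h import *
import pickle
st=env.get_state(); im=env.read_camera('wrist')
s=env.read_camera('side')
ct=T_of('wrist',st); t=atz
w=pickle.load(open('w2.pkl','rb'));c2=T_of('wrist',w)
print('plate',atz(*c2,(280,110.5),.072),'lip',atz(*c2,(278,170),.052))
a=cv2.resize(im[60:310,190:370],(432,600),interpolation=cv2.INTER_CUBIC)
b=cv2.resize(s[90:210,220:313],(368,475),interpolation=cv2.INTER_CUBIC); b=np.vstack([b,np.zeros((125,368,3),np.uint8)])
g=(np.clip(np.hstack([a,b])/255.,0,1)**.6*255).astype(np.uint8);cv2.imwrite('pics/crop4.png',g[:,:,::-1])
E
```

```text
clock: 6.65
tcp_pos: [0.5309, -0.1469, 0.0896]
orientation: [0.001, 0.004, 1.0, -0.0]
wrist_force: [0.1, 0.4, -1.6]
finger_gap: 0.0316
grip_force: 89.7
plate [ 0.49355208 -0.14562873  0.072     ] lip [ 0.54512192 -0.1471595   0.052     ]
```

View pics/crop4.png

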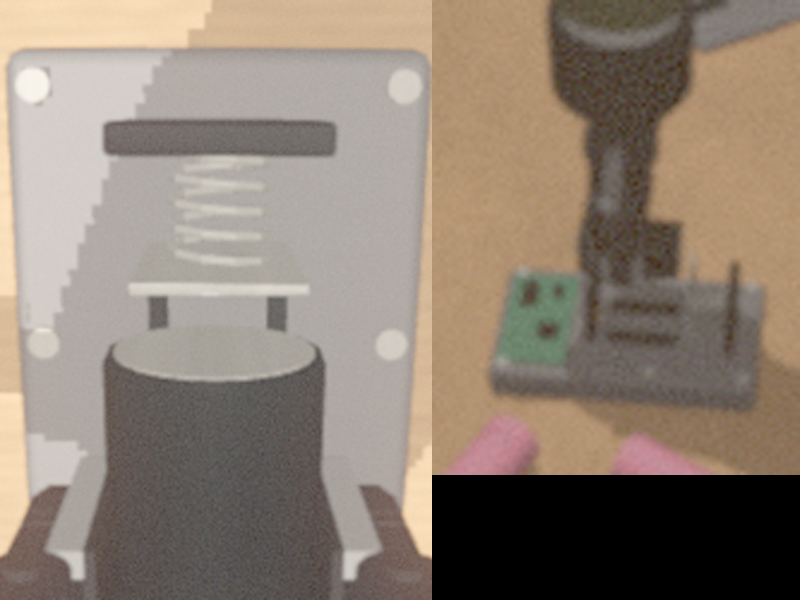

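The cell is centred on the cradle, and its flat face is clear of the spring plate (white top edge at crop (218,289)). I'll lower slightly, then push back and read the spring force.

```bash
python3 -m pendant '[[-1,0,0,0.003,0],[-1,0.006,0,0,0],[-1,0.006,0,0,0],[-1,0,0,0,0],[-1,0,0,0,0]]' 90
python3 -m pendant '[[-1,0.005,0,0,0],[-1,0,0,0,0],[-1,0,0,0,0]]' 90
```

```text
clock: 7.38
tcp_pos: [0.5193, -0.1469, 0.0858]
orientation: [0.002, 0.004, 1.0, -0.0]
wrist_force: [5.5, 0.7, -3.4]
finger_gap: 0.0311
grip_force: 89.7
clock: 7.75
tcp_pos: [0.5153, -0.1468, 0.086]
orientation: [0.003, 0.004, 1.0, 0.0]
wrist_force: [8.3, 0.8, -5.2]
finger_gap: 0.0312
grip_force: 89.7
```

```bash
python3 -m pendant '[[-1,0.002,0,0,0],[-1,0,0,0.01,0],[-1,0,0,0.01,0],[-1,0,0,0,0]]' 90
python3 -m pendant '[[-1,0,0,0.01,0],[-1,0,0,0,0]]' 90
python3 -c "
from h import *
s=env.read_camera('side');w=env.read_camera('wrist')
b=cv2.resize(s[130:205,225:313],(400,341),interpolation=cv2.INTER_CUBIC);b=np.vstack([b,np.zeros((259,400,3),np.uint8)])
a=cv2.resize(w[60:360,180:380],(400,600))
g=(np.clip(np.hstack([a,b])/255.,0,1)**.6*255).astype(np.uint8);cv2.imwrite('pics/crop5.png',g[:,:,::-1])"
```

```text
clock: 8.25
tcp_pos: [0.5144, -0.1478, 0.0665]
orientation: [0.004, 0.004, 1.0, -0.001]
wrist_force: [9.3, -2.0, -4.1]
finger_gap: 0.0313
grip_force: 90.1
clock: 8.5
tcp_pos: [0.5145, -0.1479, 0.0566]
orientation: [0.004, 0.004, 1.0, -0.001]
wrist_force: [8.6, -2.1, -4.6]
finger_gap: 0.0316
grip_force: 90.1
```

View pics/crop5.png

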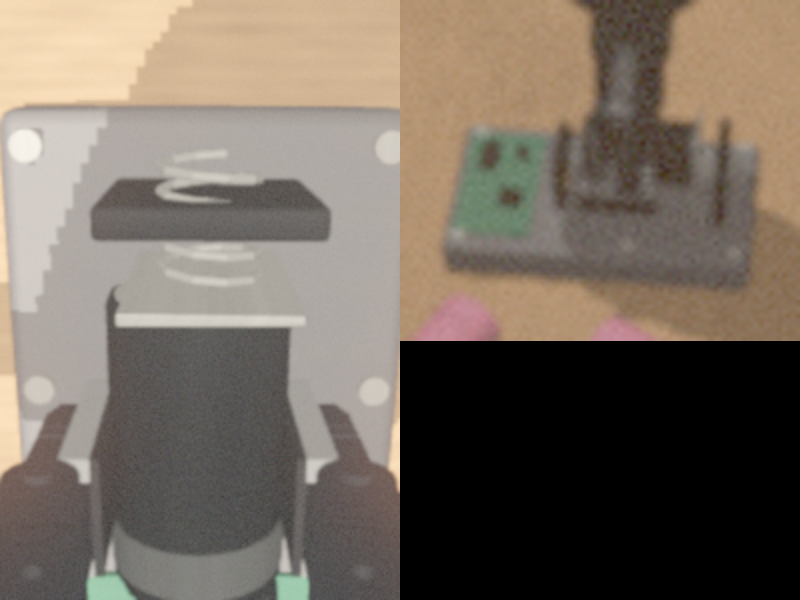

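Spring travel is about 10.5 mm. The plate's centre (crop x 210) is about 1.7 mm to +y of the cell's (199), so I'll correct that while lowering in small steps.

```bash
python3 -m pendant '[[-1,0,0.0015,0.003,0],[-1,0,0,0.002,0],[-1,0,0,0,0]]' 90
python3 -m pendant '[[-1,0,0,0.002,0],[-1,0,0,0,0]]' 90
python3 -m pendant '[[-1,0,0,0.0015,0],[-1,0,0,0,0]]' 90
```

```text
clock: 8.98
tcp_pos: [0.5151, -0.1467, 0.0525]
orientation: [0.004, 0.004, 1.0, -0.001]
wrist_force: [7.7, -1.4, 0.1]
finger_gap: 0.0313
grip_force: 90.2
clock: 9.22
tcp_pos: [0.5152, -0.1466, 0.0506]
orientation: [0.004, 0.004, 1.0, -0.001]
wrist_force: [8.9, -0.4, 2.1]
finger_gap: 0.0314
grip_force: 90.2
clock: 9.48
tcp_pos: [0.5152, -0.1466, 0.0491]
orientation: [0.005, 0.004, 1.0, -0.001]
wrist_force: [8.0, 0.1, 2.5]
finger_gap: 0.0314
grip_force: 90.2
```

```bash
python3 -m pendant '[[-1,0,0,0.0015,0],[-1,0,0,0,0]]' 90
python3 -m pendant '[[-1,0,0,0.0015,0],[-1,0,0,0,0]]' 90
python3 -m pendant '[[-1,0,0,0.001,0],[-1,0,0,0,0]]' 90
```

```text
clock: 9.72
tcp_pos: [0.5152, -0.1466, 0.0476]
orientation: [0.005, 0.004, 1.0, -0.001]
wrist_force: [7.9, 0.7, 2.5]
finger_gap: 0.0314
grip_force: 90.2
clock: 9.98
tcp_pos: [0.5154, -0.1466, 0.0462]
orientation: [0.005, 0.004, 1.0, -0.001]
wrist_force: [8.8, 0.1, 2.6]
finger_gap: 0.0316
grip_force: 90.4
clock: 10.22
tcp_pos: [0.5154, -0.1465, 0.0458]
orientation: [0.005, 0.004, 1.0, -0.001]
wrist_force: [6.6, -0.3, 8.2]
finger_gap: 0.0312
grip_force: 91.3
```

Rib contact is at TCP z ≈ 0.046, as expected. I'll press lightly, let the cell go forward under the lip, and then release.

```bash
python3 -m pendant '[[-1,0,0,0.001,0],[-1,-0.002,0,0,0],[-1,-0.002,0,0,0],[-1,0,0,0,0]]' 90
python3 -m pendant '[[-0.7,0,0,0,0],[-0.5,0,0,0,0],[-0.2,0,0,0,0],[0,0,0,0,0],[0,0,0,0,0]]' 20
python3 -c "
from h import *
s=env.read_camera('side');w=env.read_camera('wrist')
b=cv2.resize(s[130:205,225:313],(400,341),interpolation=cv2.INTER_CUBIC);b=np.vstack([b,np.zeros((259,400,3),np.uint8)])
a=cv2.resize(w[60:360,180:380],(400,600))
g=(np.clip(np.hstack([a,b])/255.,0,1)**.6*255).astype(np.uint8);cv2.imwrite('pics/crop6.png',g[:,:,::-1])"
```

```text
clock: 10.72
tcp_pos: [0.5164, -0.1462, 0.0452]
orientation: [0.002, 0.004, 1.0, -0.001]
wrist_force: [-3.7, 1.0, 19.7]
finger_gap: 0.0315
grip_force: 92.2
clock: 11.35
tcp_pos: [0.5141, -0.1448, 0.0413]
orientation: [-0.001, 0.004, 1.0, 0.0]
wrist_force: [-0.6, -0.3, 0.1]
finger_gap: 0.0428
grip_force: 0.0
```

View pics/crop6.png

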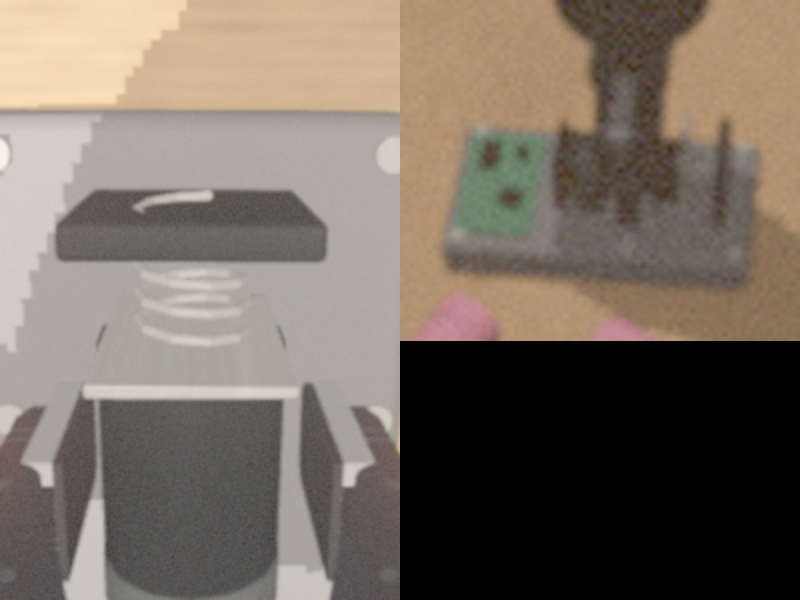

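The fingers are open and the cell is centred behind the plate. My pictures are used up, so I'll retreat to the earlier viewing pose and check numerically against w2.

```bash
python3 -m pendant '[[0.3,0,0,-0.01,0],[0.5,0,0,-0.03,0],[0.8,0,0,-0.05,0],[1,0,0,-0.05,0],[1,-0.022,0,-0.05,0],[1,-0.022,0,-0.017,0],[1,0,0,0,0],[1,0,0,0,0]]'
python3 - <<'E'
from h import *
import pickle
st=env.get_state();im=env.read_camera('wrist'); pickle.dump(st,open('w3.pkl','wb'));cv2.imwrite('pics/w3.png',im[:,:,::-1])
for l in ['cell','cell_button','spring']: print(l,[(np.round(r['centre']).tolist(),round(r['score'],2)) for r in env.recognise('wrist',l)][:3])
c,T=T_of('wrist',st)
w=pickle.load(open('w2.pkl','rb'));c2,T2=T_of('wrist',w); print(w['tcp_pos'],st['tcp_pos'])
old=cv2.imread('pics/w2.png')[:,:,::-1]
# meter-frame predictions, O=(.5187,-.1462)
O=np.array([.519,-.1462,0])
P=dict(plate_free=[-.025,0,.072],plate_seat=[-.030,0,.072],lip=[.0285,0,.052],slopeTop=[.035,0,.058],flat_top=[-.030,0,.059],front_top=[.028,0,.059])
for k,v in P.items(): print(k,np.round(proj(c,T,O+v)[0],1),np.round(proj(c2,T2,O+v)[0],1))
cc=int(round(proj(c,T,O+[0,0,.059])[0][0]));print('col',cc)
for x in (cc-6,cc+6): print('new',[int(v) for v in im[60:215,x-1:x+2].mean((1,2))])
print('old',[int(v) for v in old[60:200,278:283].mean((1,2))])
r=int(proj(c,T,O+[0,0,.059])[0][1]);print('row',r,[int(v) for v in im[r-1:r+2,230:330].mean((0,2))])
E
```

```text
clock: 12.45
tcp_pos: [0.5579, -0.1451, 0.2479]
orientation: [-0.001, 0.004, 1.0, 0.0]
wrist_force: [0.6, 0.6, 0.5]
finger_gap: 0.0854
grip_force: 0.0
cell [([540.0, 31.0], 0.95), ([402.0, 112.0], 0.83), ([391.0, 220.0], 0.7)]
cell_button [([538.0, 27.0], 0.81), ([393.0, 217.0], 0.76), ([278.0, 135.0], 0.71)]
spring [([278.0, 95.0], 0.79)]
[ 0.55770384 -0.14636185  0.24900279] [ 0.55790939 -0.14511239  0.24786474]
plate_free [277.2 110.8] [279.3 111.1]
plate_seat [277.1 104.4] [279.3 104.7]
lip [277.7 172.6] [279.1 172.7]
slopeTop [277.8 181.2] [279.1 181.2]
flat_top [277.2 104.5] [279.2 104.8]
front_top [277.7 173.5] [279.1 173.5]
col 277
new [167, 161, 136, 122, 131, 145, 152, 155, 155, 154, 154, 154, 154, 156, 143, 102, 69, 66, 68, 70, 68, 59, 76, 112, 110, 107, 115, 133, 135, 124, 124, 129, 130, 131, 126, 115, 109, 112, 129, 132, 123, 119, 156, 150, 96, 48, 42, 48, 44, 45, 44, 43, 44, 42, 43, 43, 44, 44, 42, 45, 46, 43, 44, 42, 45, 45, 42, 44, 42, 44, 42, 46, 41, 48, 38, 47, 44, 42, 43, 42, 45, 43, 44, 44, 42, 42, 43, 42, 45, 44, 43, 43, 41, 41, 43, 43, 53, 65, 70, 72, 70, 69, 71
[... 1372 characters left out ...]
3, 132, 131, 132, 131, 132, 130, 132, 132, 132, 131, 131, 131, 131, 130, 131, 129, 130, 127, 117, 102, 71, 52, 53, 55, 53, 53, 53, 52, 51, 66, 107, 126, 129, 126, 112, 110, 112, 113, 112, 113, 111, 112, 118, 129, 122, 118, 118, 117]
row 140 [128, 135, 138, 148, 152, 152, 152, 153, 151, 154, 153, 152, 153, 150, 153, 153, 152, 152, 154, 152, 147, 125, 111, 110, 108, 110, 109, 104, 81, 50, 41, 35, 41, 40, 41, 40, 37, 44, 40, 42, 42, 45, 42, 43, 47, 47, 46, 46, 49, 44, 44, 42, 44, 40, 39, 39, 37, 37, 40, 38, 36, 38, 36, 33, 35, 59, 98, 108, 110, 110, 107, 108, 107, 108, 110, 111, 108, 109, 108, 110, 110, 109, 109, 108, 109, 107, 110, 109, 109, 108, 110, 109, 104, 98, 94, 100, 119, 124, 124, 124]
```

The plate edge moved from row 109.3 to 102.4, which is 5.0 mm of spring travel and matches the seated value. The lip block is still fully visible at rows 171–181 with the cell's front rim just inside it at about 169, and the cell's width of about 36.5 px fits an axis height of 42 mm. So the cell is seated under the lip, and the gripper is clear.

```bash
python3 -c "
from workcell import env
print(env.hand_in())"
```

```text
the job is handed in; nothing more can be done
None
```

The thick black cell is seated in the meter's cradle with its button under the lip and the spring held back about 5 mm. I checked this by measurement rather than by viewing a picture, because my picture limit was used up, and then handed the job in at about 12.7 s.

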